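Switch off the food processor and undo its lock cap of unknown thread

TASK

The food processor's grating disc is due for the wash: first turn the speed knob on its front back to off, against its stop. Then undo the orange lock cap in the middle of the disc - nobody remembers whether its thread runs the usual way or reversed, so try it both ways and take the one that gives - and lift the cap off straight up. Finish still holding the cap upright in the gripper, straight above the spindle and about 6 cm clear of it, and leave the machine off and the other things on the worktop where they are.

Things in the scene. Friction and masses are not known exactly. Their poses are not given: they have to be found in the camera images.
- processor: White food processor base, fixed: drum 178 mm across; console 128 mm wide reaching 165 mm out along -x, its grey top 83 mm above the worktop, the knob's axis 118 mm out. On the drum a steel grating disc, 130 mm across, its top 111 mm above the worktop, held by the lock cap in its middle. Origin: on the worktop, on the axis of spindle, disc and cap; x points from console to back, z up.
- lock_cap: Orange fluted cap, a round cup with its mouth down, 44 mm across, 33 mm tall, about 50 g, screwed on the spindle. Origin: centre of its lower rim, 111 mm above the worktop while on; z up; the white line on its top is its x axis, at the start within 0.06 rad of the processor's x. Not tight: it turns easily one way and meets a hard stop within 0.3 rad the other way; turning does not raise it.
- spindle_top (a point): Top of the steel spindle (27 mm across its threads): on the axis, 133 mm above the worktop, 22 mm above the disc. Its coarse two-start thread, hidden by the cap, is right-handed in some starts and left-handed in others. The cap is free to lift straight off once turned 1.15 rad (66 degrees) the way that gives; it meets the next thread start only past 1.9 rad.
- speed_knob (a joint): Speed knob on the console, turning about the vertical: 0 = off, its stop at the anticlockwise end seen from above, with the knob's white line at the red dot at the console's front; grows clockwise, to 1.6 rad. It stays where it is left (friction 0.05 N m) and starts between 0.6 and 1.3 rad.
- knob_grip (a point): Grip point on the speed knob's axis, 101 mm above the worktop, 18 mm above the console's top. The knob is a black bar 40 mm long and 13 mm wide, its top 111 mm above the worktop, on a disc 38 mm across and 5 mm high. The bar lies along this point's x, white line towards -x; at off it lies along the processor's x axis.
- spice_jar_1: Small glass spice jar with a red lid, 44 mm wide, 105 mm tall, at the back right. To be left alone. Origin: centre of its underside.
- spice_jar_2: Small glass spice jar with a red lid, 45 mm wide, 106 mm tall, at the back right. To be left alone. Origin: centre of its underside.
- mug_1: Green mug, 86 mm wide without its handle, 96 mm tall, on the left. To be left alone. Origin: centre of its underside.
- teaspoon_1: Teaspoon with a blue handle, 138 mm long, lying on the left. To be left alone. Origin: centre of its underside.
- lemon_1: Lemon, 75 x 54 x 53 mm, on the right. To be left alone. Origin: centre of its underside.
- mandarin_1: Mandarin, 46 mm, on the right. To be left alone. Origin: centre of its underside.
- garlic_1: Bulb of garlic, 58 mm, at the back right. To be left alone. Origin: centre of its underside.
Things that resemble listed ones, but are neither listed nor needed, are in the scene too. What is shaped like the lock_cap but blue or purple is not meant.

How it is judged (in metres and radians):
On the way, in this order (a step that is already met when the one before it is completed fails the run):
1. the speed knob is turned back to off while the cap is still on (value of joint speed_knob below 0.12 rad and height (world z) of lock_cap below 0.13 m), for 0.2 s.
2. the cap, still on its spindle, has been turned the way that gives by at least 0.75 rad, the knob still off (value of joint speed_knob below 0.12 rad and angle between the x axis of lock_cap and the x axis of processor, either way round above 0.75 rad and height (world z) of lock_cap below 0.128 m and horizontal distance between lock_cap and spindle_top below 0.006 m), for 0.1 s.
At the end, for the whole second after the job is handed in: The gripper holds the cap still (grip over 1 N, slower than 30 mm/s), upright within 0.3 rad, its lower rim at least 40 mm and at most 167 mm above the spindle's top and within 50 mm of the spindle's axis sideways, touching nothing of the machine; the speed knob is at off (below 0.12 rad) (value of joint speed_knob below 0.12 rad and height (world z) of lock_cap between 0.173 and 0.3 m and horizontal distance between lock_cap and spindle_top below 0.05 m and angle between lock_cap's own z axis and vertical below 0.3 rad and contact force between the fingers and lock_cap above 1 N and contact force between lock_cap and processor below 0.1 N and linear speed of lock_cap below 0.03 m/s); the arm keeps its last pose, push and grip.
It fails at once if one of the other things on the worktop is pushed more than 30 mm from its place (distance of any of spice_jar_1, spice_jar_2, mug_1, teaspoon_1, lemon_1, mandarin_1, garlic_1 from where it was at the start of the episode above 0.03 m).
It also fails if it takes over 54 s, if anything falls off the work surface, if the arm or the gripper's body presses on something with over 40 N, if the wrist force passes 120 N, or if a joint passes its speed limit or range.

ROBOT

A 6-joint arm with a two-finger parallel gripper is mounted at the origin on a cart in front of the work surface, level with it; the furniture and walls round the work are solid. World frame = base frame: x ahead of the robot, y to its left, z up, the work surface at z = 0. Lengths are in mm, angles in rad, forces in N, time in s.
With the tool pointing down it reaches from about 275 to 825 mm from the base axis. Payload 4.9 kg.
Tool frame: the origin (TCP) lies at the centre of the arm's flange, where the gripper is bolted on; the fingertips stand 173 mm ahead of it and the grasp point (between the pads) lies 155 mm ahead of it; z points along the fingers, x is the direction in which the jaws open and shut, and the axes are right-handed (so a half turn about z gives the same grasp; the last joint's range is limited). The gripper opens to 85 mm and grips with 20 to 120 N. Pads are 22 mm wide; open, the fingers measure 114 mm over their backs; the gripper's body (76 mm by 85 mm) begins 54 mm behind the grasp point. The pads swing forward as they close: fully open they stand 13 mm farther back than shut.
Start: joints at [1.105, 0.326, -0.193, 1.052, 0, 1.437], TCP at [179.155, 520.022, 404.681] pointing down, gripper open.
Joint ranges: [-2.65, 2.65], [-0.97, 1.79], [-1.3, 1.35], [-1.93, 2.1], [-1.47, 1.37], [-3.14, 3.14]. Speed limits (rad/s): [2.57, 2.57, 3.14, 3.14, 3.14, 3.14].

INTERFACE

Orientations are given as a 3x3 rotation matrix whose columns are the frame's x, y, z axes.
In Python, from bench import manip gives the robot as it stands. The module is installed in compiled form; this text tells all that it offers.
- The arm moves only by the tool drive_tool, never from a script. Its argument "targets" is one flat list of numbers, 4 for each row, row after row: the shift along the world's x, y, z in m, then the turn about the world's z in rad. A call has 1 to 5 rows; each row is the pose to reach, as a shift and turn from the pose commanded when the call began; what a row does not reach only later rows make up. A row lasts 1/12 s, in which the tool goes at most 41.7 mm and 7.16 degrees, less where a joint would pass 70% of its speed; a pose out of reach is approached as far as the arm can. A call with a gripper value outside its range is refused whole. "gripper" is the closure, from -1 (fully open) to 1 (shut), set as the call begins (left out, the last holds). The fingers move at their own pace and stop on an object; "squeeze" is the grip in N (left out, the last holds). Time passes only in rows, so rows that repeat a pose let the fingers close. It gives the time, the measured TCP pose, the force and the opening at its end, in the units of the state.
- manip.read_state(): the state, without advancing time (a new reading comes with each control period).
- manip.grab_frame(name): name is "scene" or "top"; returns a dict with "frame" (480x640x3 uint8, red, green, blue), "fovy" (degrees; the focal length in pixels is half the picture's height over the tangent of half this angle, whatever the lens; pixels are square), "cx", "cy" (the principal point, pixels), "D" ([k1, k2, p1, p2, k3] as OpenCV has them; the pictures are not rectified), "position" and "attitude" of the camera in the world. Camera axes: x right, y down, z forward; pixel columns grow to the right and rows downward; lengths in mm; the calibration is good to about 2 mm. A picture is of the moment at which its call begins. There is no depth.
- manip.finish_job(): hands the job in, once; it reports no verdict.
The state is a dict: "t": time; "joints": joint angles; "qd": joint speeds; "effort": joint torques, N m; "tool_pos": TCP position; "eef_rot": TCP orientation; "ft_force": force on the tool from outside, world axes, zero at the start; "moment": the same for the moment, N m; "width": finger opening in mm.
Only numpy, scipy, OpenCV 4.12 (cv2) and the standard library are available. Lean on these libraries where they do the work, as an engineer would, in place of code of your own. Each camera call takes 0.05 s, during which the arm holds its last target. There are 200 camera calls.

## Working session

There is one attempt and no reset: what is moved stays moved. The work goes in short steps, Python scripts to look and compute and a tool call to move; the robot and the scene stay as the last step left them, time stands still between calls to the robot, and variables do not carry over. Pictures are saved under pics/ and viewed, about 8 in all and at most 12, crops included, and the job is handed in when it is done.

Besides the shell and the picture viewer there is one more tool, called after ">>>" as a command line: name --argument value ..., lists and objects as JSON in quotes. drive_tool: Moves the arm, as the interface text tells. Its arguments: {"type":"object","properties":{"targets":{"type":"array","items":{"type":"number"}},"gripper":{"type":"number"},"squeeze":{"type":"number"}},"required":["targets"]}

```bash
mkdir -p pics
cat > h.py <<'E'
import numpy as np, cv2
from bench import manip
def grab(n,save=None):
    f=manip.grab_frame(n)
    if save: cv2.imwrite('pics/'+save,f['frame'][:,:,::-1])
    return f
def cam(f):
    fl=240/np.tan(np.radians(f['fovy'])/2)
    return np.array([[fl,0,f['cx']],[0,fl,f['cy']],[0,0,1.]])
def ray(f,uv):
    p=cv2.undistortPoints(np.array([[uv]],float),cam(f),np.array(f['D'],float))[0,0]
    R=np.array(f['attitude'],float)
    d=R@np.array([p[0],p[1],1]); return np.array(f['position'],float),d/np.linalg.norm(d)
def onz(f,uv,z):
    o,d=ray(f,uv); return o+d*(z-o[2])/d[2]
def tri(f,a,g,b):
    o,d=ray(f,a);p,e=ray(g,b)
    s=np.linalg.lstsq(np.c_[d,-e],p-o,rcond=None)[0]
    x=o+d*s[0];y=p+e*s[1]; return (x+y)/2,np.linalg.norm(x-y)
def proj(f,P):
    R=np.array(f['attitude'],float);t=-R.T@np.array(f['position'],float)
    return cv2.projectPoints(np.array(P,float).reshape(-1,1,3),cv2.Rodrigues(R.T)[0],t,cam(f),np.array(f['D'],float))[0][:,0]
E
python3 - <<'E'
from h import *
a=grab('scene','s0.png');b=grab('top','t0.png')
for f in (a,b): print({k:f[k] for k in f if k!='frame'})
print(manip.read_state())
E
```

```text
{'fovy': 45.03590412924136, 'cx': 317.6317449072164, 'cy': 250.52270943243386, 'D': array([-0.00122066,  0.        ,  0.        ,  0.        ,  0.        ]), 'position': array([-351.85373712, -591.53347723,  602.22975232]), 'attitude': array([[ 0.49053287, -0.37248169,  0.78780384],
       [-0.87136238, -0.19902331,  0.44846107],
       [-0.01025221, -0.90644752, -0.42219401]])}
{'fovy': 46.68235672919588, 'cx': 310.9939188980583, 'cy': 245.39209673921496, 'D': array([-0.09173766,  0.        ,  0.        ,  0.        ,  0.        ]), 'position': array([ 441.66601156,  -38.63522962, 1426.55412493]), 'attitude': array([[ 0.00595645, -0.99182315,  0.12748082],
       [-0.99987284, -0.00779308, -0.0139132 ],
       [ 0.0147929 , -0.12738173, -0.99174345]])}
{'t': 0.1, 'joints': array([ 1.10476789e+00,  3.26881187e-01, -1.93473854e-01,  1.05202215e+00,
       -1.40405893e-05,  1.43659999e+00]), 'qd': array([ 0.00143457, -0.00117311,  0.00032114,  0.0015303 ,  0.00060637,
       -0.00293858]), 'effort': array([ 1.87369451e-04, -4.44238794e+01,  2.63038427e+01,  7.84633536e-03,
       -1.18346579e-04,  1.51694273e-06]), 'tool_pos': array([179.05051619, 519.77075364, 403.97752137]), 'eef_rot': array([[ 3.25775166e-01,  9.45447013e-01, -6.97803178e-04],
       [ 9.45445970e-01, -3.25775853e-01, -1.41858598e-03],
       [-1.56852530e-03, -1.97595119e-04, -9.99998750e-01]]), 'ft_force': array([ 0.55680722,  0.29489136, -0.37209592]), 'moment': array([ 0.03641243, -0.00112812, -0.0265047 ]), 'width': 85.3956206191063}
```

View pics/s0.png

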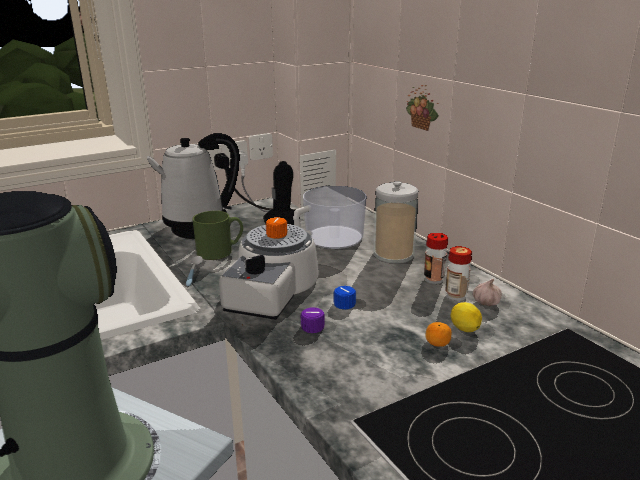

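View pics/t0.png

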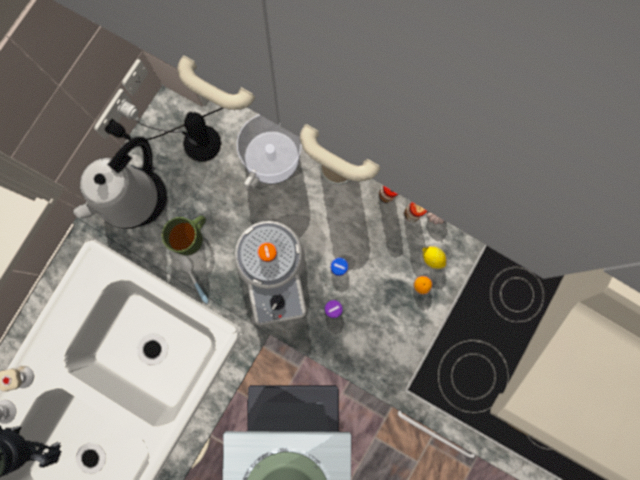

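Candidates: the orange cap on the disc is at scene (276,228) / top (268,252). The look-alikes are the blue cap (345,297)/(340,267), the purple cap (313,320)/(334,310) and the mandarin (438,334)/(423,285). I choose the orange one on the disc. The knob is at scene (256,264) / top (277,303).

Run:
```python
from h import *
a=grab('scene');b=grab('top')
def mask(f,roi,kind):
    x0,y0,x1,y1=roi; h=cv2.cvtColor(f['frame'],cv2.COLOR_RGB2HSV)
    m=cv2.inRange(h,(3,150,90),(20,255,255)) if kind=='o' else cv2.inRange(f['frame'],(0,0,0),(50,50,50))
    k=np.zeros_like(m);k[y0:y1,x0:x1]=m[y0:y1,x0:x1];return k
def bb(m):
    n,l,s,c=cv2.connectedComponentsWithStats(m);i=1+np.argmax(s[1:,4]);return s[i],c[i]
so,co=bb(mask(a,(255,210,300,245),'o')); sk,ck=bb(mask(a,(235,245,275,280),'k'))
to,cto=bb(mask(b,(250,235,290,270),'o')); tk,ctk=bb(mask(b,(262,285,295,320),'k'))
print(so,co,sk,ck,to,cto,tk,ctk)
print('cap tri',tri(a,co,b,cto),onz(b,cto,140)); print('knob tri',tri(a,ck,b,ctk),onz(b,ctk,108))
# disc ellipse in top : steel/drum edges for axis: red dot, white lines
r=b['frame'][225:330,225:315];A=cv2.resize(r,None,fx=6,fy=6,interpolation=cv2.INTER_CUBIC)
r=a['frame'][210:320,215:325];B=cv2.resize(r,None,fx=5,fy=5,interpolation=cv2.INTER_CUBIC)
cv2.imwrite('pics/c1.png',A[:,:,::-1]);cv2.imwrite('pics/c2.png',B[:,:,::-1])
```

```text
[266 217  21  22 395] [276.05063291 227.59493671] [245 255  20  20 312] [255.30769231 264.86858974] [258 243  18  18 230] [266.83913043 251.72173913] [271 295  13  15 129] [277.74418605 301.36434109]
cap tri (array([592.69396541,  46.99938391, 127.68486077]), np.float64(0.4231930740042373)) [591.38050303  46.01455259 140.        ]
knob tri (array([477.29676737,  21.61307554,  95.69109165]), np.float64(1.192557069994004)) [477.31355742  20.57709905 108.        ]
```

View pics/c1.png

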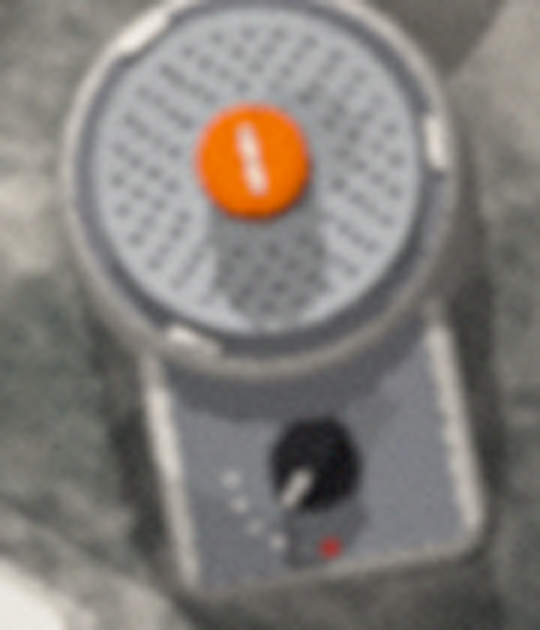

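View pics/c2.png

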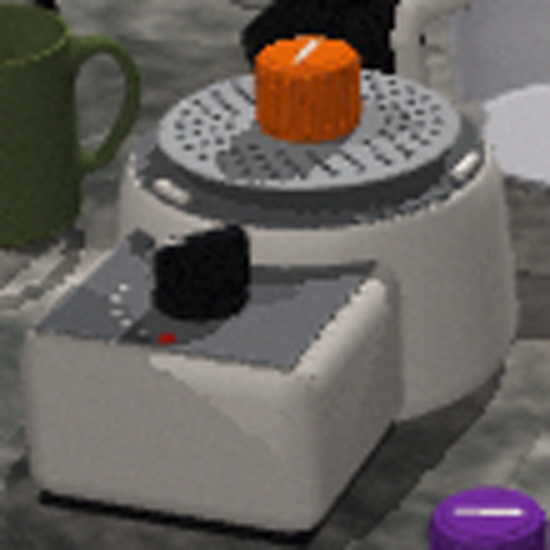

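The crops confirm the choice: the orange cap sits mid-disc at c1 (253,162), its white line running (246,127)-(258,192). The knob's white line points down-left from (303,472) to (283,505). The red dot is at (331,547), so the knob must turn anticlockwise.

Run:
```python
from h import *
b=grab('top')
P=lambda u,v,z: onz(b,((u+.5)/6+225-.5,(v+.5)/6+225-.5),z)
cap=P(253,162,144);l1=P(246,127,144);l2=P(258,192,144);dot=P(331,547,83);k=np.array([477.3,21.3]);t=P(283,505,111)
ang=lambda d:np.arctan2(d[1],d[0])
print('cap',cap,'dot',dot)
print('line',ang(l1-l2),'dot-cap',ang(cap-dot),'knob-cap',ang(cap[:2]-k),np.linalg.norm(cap[:2]-k), 'knob tip dir',ang(k-t[:2]),t)
y=ang(cap-dot); c=cap[:2]; ex=np.array([np.cos(y),np.sin(y)]);ey=np.array([-ex[1],ex[0]])
kn=c-118*ex; print('knob axis',kn,'q',y-ang(kn-t[:2]))
for q in [(-24,50),(-24,17.5)]: print(q,kn+q[0]*ex+q[1]*ey)
```

```text
cap [591.23672248  45.96335386 144.        ] dot [443.60361092  16.46440956  83.        ]
line 0.19705217890565757 dot-cap 0.19721528567861976 knob-cap 0.21317635571000365 116.57554526008636 knob tip dir -0.6398907319343814 [459.80187009  34.32515288 111.        ]
knob axis [475.52403278  22.84250954] q 0.8280197464248672
(-24, 50) [442.1922805   67.17076566]
(-24, 17.5) [448.56030965  35.30074519]
```

>>> drive_tool --targets '[0.024, -0.034, 0, -0.1, 0.048, -0.068, 0, -0.2, 0.072, -0.102, 0, -0.3, 0.096, -0.136, 0, -0.4, 0.12, -0.17, 0, -0.5]' --gripper 1 --squeeze 40

```text
t: 0.67
tool_pos: [299.6, 348.4, 404.7]
eef_rot: [[0.742, 0.671, 0.0], [0.671, -0.742, 0.0], [0.0, 0.0, -1.0]]
ft_force: [0.9, -0.2, -0.6]
width: 25.7
```

>>> drive_tool --targets '[0.02, -0.034, 0, -0.11, 0.04, -0.068, 0, -0.22, 0.06, -0.102, -0.015, -0.33, 0.08, -0.136, -0.03, -0.43, 0.1, -0.17, -0.045, -0.54]'

```text
t: 1.08
tool_pos: [399.0, 179.6, 360.2]
eef_rot: [[0.981, 0.193, 0.001], [0.193, -0.981, 0.0], [0.002, -0.0, -1.0]]
ft_force: [0.4, 1.0, -0.4]
width: 0.2
```

>>> drive_tool --targets '[0.012, -0.034, -0.015, 0, 0.024, -0.068, -0.03, 0, 0.036, -0.1, -0.045, 0, 0.043, -0.113, -0.055, 0, 0.043, -0.113, -0.055, 0]'

```text
t: 1.5
tool_pos: [442.0, 65.7, 303.6]
eef_rot: [[0.981, 0.193, -0.002], [0.193, -0.981, -0.001], [-0.002, 0.0, -1.0]]
ft_force: [0.3, 0.6, -0.0]
width: 0.5
```

>>> drive_tool --targets '[0, 0, -0.02, 0, 0, 0, -0.037, 0, 0, 0, -0.037, 0, 0.001, -0.004, -0.037, 0, 0.002, -0.008, -0.037, 0]'

```text
t: 1.92
tool_pos: [443.6, 60.7, 269.2]
eef_rot: [[0.98, 0.199, 0.001], [0.199, -0.98, 0.0], [0.001, 0.0, -1.0]]
ft_force: [0.0, -0.5, 0.4]
width: -0.2
```

>>> drive_tool --targets '[0.001, -0.004, 0, 0, 0.002, -0.008, 0, 0, 0.0025, -0.012, 0, 0, 0.003, -0.015, 0, 0, 0.003, -0.015, 0, 0]'

```text
t: 2.33
tool_pos: [446.6, 44.7, 268.6]
eef_rot: [[0.98, 0.197, 0.001], [0.197, -0.98, -0.0], [0.001, 0.0, -1.0]]
ft_force: [0.2, 0.1, 0.0]
width: 0.2
```

>>> drive_tool --targets '[0.0005, -0.002, 0, 0, 0.001, -0.004, 0, 0, 0.001, -0.006, 0, 0, 0.001, -0.007, 0, 0, 0.001, -0.007, 0, 0]'

```text
t: 2.75
tool_pos: [446.3, 38.9, 267.9]
eef_rot: [[0.98, 0.198, -0.003], [0.198, -0.98, 0.003], [-0.002, -0.004, -1.0]]
ft_force: [-3.4, 3.9, 2.8]
width: 0.3
```

Run:
```python
from h import *
b=grab('top');a=grab('scene')
A=cv2.resize(b['frame'][225:330,225:315],None,fx=5,fy=5,interpolation=cv2.INTER_CUBIC)
B=cv2.resize(a['frame'][215:320,215:305],None,fx=5,fy=5,interpolation=cv2.INTER_CUBIC)
cv2.imwrite('pics/c3.png',np.hstack([A[:525],B[:525]])[:560,:800,::-1] if 0 else cv2.resize(np.hstack([A,B]),(800,467))[:,:,::-1])
print(manip.read_state()['ft_force'])
```

```text
[-3.90235961  4.6317467   3.08653541]
```

View pics/c3.png

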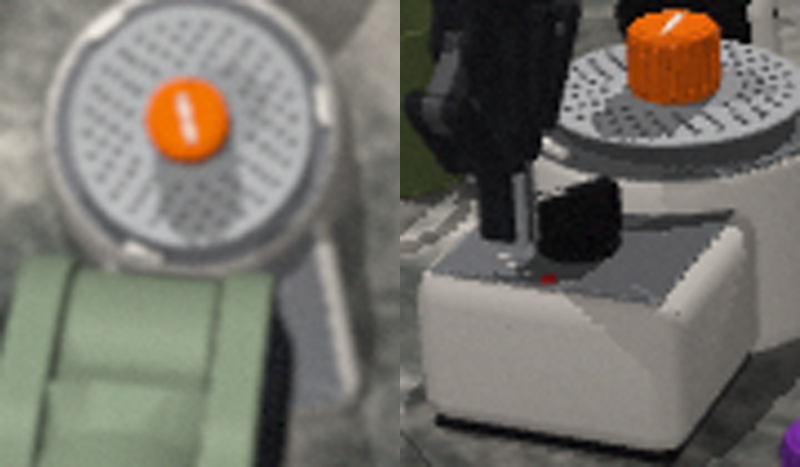

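The finger is pressing on the bar's end face, with force (-3.9, 4.6), and misses its flank. I'll back off, shift about 9 mm toward the drum and push again.

>>> drive_tool --targets '[-0.002, 0.014, 0, 0, -0.002, 0.014, 0, 0, 0.009, 0.016, 0, 0, 0.009, 0.016, 0, 0, 0.01, 0.012, 0, 0]'

```text
t: 3.27
tool_pos: [457.6, 50.3, 268.2]
eef_rot: [[0.98, 0.199, 0.0], [0.199, -0.98, -0.0], [0.0, 0.0, -1.0]]
ft_force: [0.1, -0.7, 0.4]
width: -0.2
```

>>> drive_tool --targets '[0.0006, -0.003, 0, 0, 0.0012, -0.006, 0, 0, 0.0018, -0.009, 0, 0, 0.0024, -0.012, 0, 0, 0.0024, -0.012, 0, 0]'

```text
t: 3.68
tool_pos: [457.6, 38.2, 267.3]
eef_rot: [[0.98, 0.197, -0.005], [0.197, -0.98, 0.002], [-0.005, -0.003, -1.0]]
ft_force: [-4.6, 4.4, -0.1]
width: 0.0
```

>>> drive_tool --targets '[0.0004, -0.002, 0, 0, 0.0006, -0.003, 0, 0, 0.0008, -0.004, 0, 0, 0.0008, -0.004, 0, 0, 0.0008, -0.004, 0, 0]'

```text
t: 4.1
tool_pos: [457.7, 36.5, 267.3]
eef_rot: [[0.98, 0.199, -0.006], [0.2, -0.98, 0.011], [-0.004, -0.012, -1.0]]
ft_force: [-6.1, 14.4, 3.8]
width: 0.2
```

>>> drive_tool --targets '[-0.004, 0.02, 0, 0, -0.004, 0.02, 0.03, 0, -0.02, 0.06, 0.06, 0, -0.02, 0.1, 0.1, 0, -0.02, 0.12, 0.12, 0]'

```text
t: 4.52
tool_pos: [439.6, 145.9, 380.8]
eef_rot: [[0.981, 0.196, -0.002], [0.196, -0.981, -0.001], [-0.002, 0.001, -1.0]]
ft_force: [1.0, 0.1, 1.0]
width: -0.4
```

Run:
```python
from h import *
b=grab('top');a=grab('scene')
A=cv2.resize(b['frame'][225:330,225:315],None,fx=5,fy=5,interpolation=cv2.INTER_CUBIC)
B=cv2.resize(a['frame'][215:320,215:305],None,fx=5,fy=5,interpolation=cv2.INTER_CUBIC)
cv2.imwrite('pics/c4.png',cv2.resize(np.hstack([A,B]),(800,467))[:,:,::-1])
```

```text
(no output)
```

View pics/c4.png

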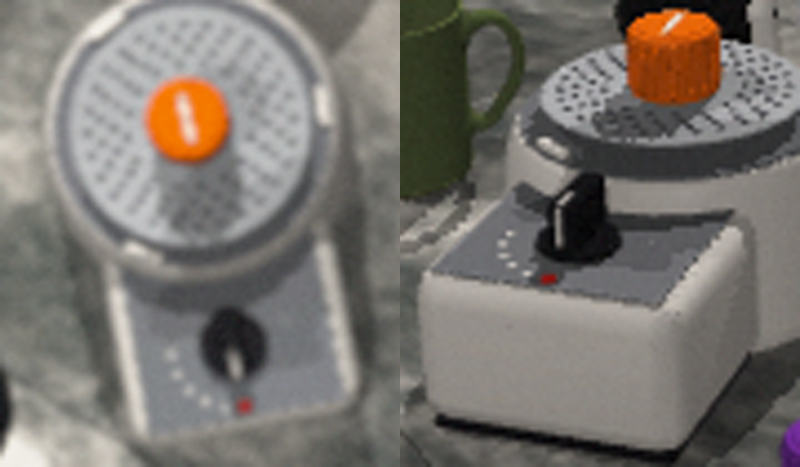

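Run:
```python
from h import *
b=grab('top')
k=800/900*5
P=lambda u,v,z: onz(b,(u/k+225,v/k+225),z)
ang=lambda d:np.arctan2(d[1],d[0])
t=P(239,380,109);s=P(232,350,111);c=P(188,120,144)
print(c,t,s,'line',ang(s-t),'tip-cap',ang(c-t))
f=b['frame'][290:320,262:295].astype(int)
print(manip.read_state()['tool_pos'])
```

```text
[590.27346503  44.67161935 144.        ] [455.84900616  17.83959747 109.        ] [471.62199098  21.65373936 111.        ] line 0.23726027640445135 tip-cap 0.1970173527971124
[441.38430882 146.93567017 382.14349222]
```

The knob line points at the red dot (tip-to-cap direction 0.197 against yaw 0.197), so the knob is off. Next is the cap.

>>> drive_tool --targets '[0.03, -0.02, -0.005, 0, 0.06, -0.04, -0.01, 0, 0.09, -0.06, -0.015, 0, 0.12, -0.08, -0.02, 0, 0.15, -0.101, -0.022, 0]' --gripper -1

```text
t: 5.08
tool_pos: [591.2, 42.2, 355.5]
eef_rot: [[0.981, 0.196, -0.004], [0.196, -0.981, -0.0], [-0.004, -0.0, -1.0]]
ft_force: [0.6, -0.1, 0.2]
width: 60.6
```

>>> drive_tool --targets '[0, 0, -0.002, 0, 0, 0, -0.002, 0, 0, 0, -0.002, 0]'

```text
t: 5.33
tool_pos: [589.9, 43.6, 354.2]
eef_rot: [[0.981, 0.196, -0.004], [0.196, -0.981, -0.0], [-0.004, -0.001, -1.0]]
ft_force: [-0.1, 0.9, 0.7]
width: 85.3
```

Run:
```python
from h import *
s=manip.read_state();print(s['tool_pos'],s['joints'],s['width'],s['eef_rot'])
```

```text
[589.90318999  43.63167813 354.24715544] [-5.08611613e-02  4.40209558e-01 -1.54732180e-01  9.79693676e-01
 -2.65106356e-04  1.32275079e+00] 85.34506609162908 [[ 9.80614686e-01  1.95908230e-01 -3.84759028e-03]
 [ 1.95909417e-01 -9.80621994e-01 -6.95877909e-05]
 [-3.78666448e-03 -6.85540359e-04 -9.99992596e-01]]
```

>>> drive_tool --targets '[0.001, 0.002, -0.02, 0, 0.001, 0.002, -0.04, 0, 0.001, 0.002, -0.055, 0, 0.001, 0.002, -0.067, 0, 0.001, 0.002, -0.067, 0]'

```text
t: 5.75
tool_pos: [589.4, 47.4, 286.4]
eef_rot: [[0.98, 0.199, -0.006], [0.199, -0.98, 0.0], [-0.006, -0.001, -1.0]]
ft_force: [-1.2, 0.9, 0.9]
width: 85.5
```

>>> drive_tool --targets '[0, 0, 0, 0, 0, 0, 0, 0, 0, 0, 0, 0, 0, 0, 0, 0, 0, 0, 0, 0]' --gripper 1 --squeeze 30

```text
t: 6.17
tool_pos: [592.2, 47.0, 290.4]
eef_rot: [[0.98, 0.198, 0.002], [0.198, -0.98, 0.0], [0.002, 0.0, -1.0]]
ft_force: [-1.0, 0.3, 6.7]
width: 41.9
```

>>> drive_tool --targets '[0, 0, 0, 0, 0, 0, 0, 0, 0, 0, 0, 0, 0, 0, 0, 0]'

```text
t: 6.5
tool_pos: [592.2, 46.9, 290.4]
eef_rot: [[0.98, 0.198, 0.002], [0.198, -0.98, 0.0], [0.002, 0.0, -1.0]]
ft_force: [-1.4, -0.0, 6.3]
width: 41.6
```

Run:
```python
from h import *
s=manip.read_state();print(s['tool_pos'],s['width'],s['ft_force'],s['moment'],s['eef_rot'][:,0],s['eef_rot'][:,2])
```

```text
[592.22789174  46.92272261 290.40946812] 41.61881531647593 [-1.41250428 -0.0422378   6.2913942 ] [ 0.06948532  0.29143527 -0.00780197] [0.98023668 0.19781845 0.00197673] [ 1.99572100e-03  1.03360529e-04 -9.99998003e-01]
```

>>> drive_tool --targets '[0, 0, 0.003, 0, 0, 0, 0.003, 0.05, 0, 0, 0.003, 0.1, 0, 0, 0.003, 0.15, 0, 0, 0.003, 0.2]'

```text
t: 6.92
tool_pos: [592.1, 46.2, 291.8]
eef_rot: [[0.921, 0.389, 0.0], [0.389, -0.921, -0.003], [-0.001, 0.003, -1.0]]
ft_force: [1.8, -5.7, -4.9]
width: 42.0
```

```bash
cat > st.py <<'E'
from h import *
s=manip.read_state();x=s['eef_rot'][:,0];print(s['tool_pos'],s['width'],s['ft_force'],s['moment'],'yaw',np.arctan2(x[1],x[0]),'j6 effort',s['effort'][5],s['joints'][5])
E
python3 st.py
```

```text
[592.10785743  46.16242445 291.7716838 ] 42.00226583052629 [ 1.83203192 -5.69101105 -4.87486502] [-1.29572379 -0.49085282 -0.12419657] yaw 0.39984559331755937 j6 effort 0.468831192702055 1.1250880382210253
```

>>> drive_tool --targets '[0, 0, 0, 0.05, 0, 0, 0, 0.1, 0, 0, 0, 0.15, 0, 0, 0, 0.2, 0, 0, 0, 0.2]'

```text
t: 7.33
tool_pos: [592.9, 45.0, 291.9]
eef_rot: [[0.826, 0.563, 0.002], [0.563, -0.826, -0.006], [-0.002, 0.006, -1.0]]
ft_force: [3.5, -7.2, -5.5]
width: 42.3
```

```bash
python3 st.py
```

```text
[592.88366015  44.95309994 291.85252606] 42.273189129806035 [ 3.54298345 -7.18980886 -5.46783552] [-1.62652437 -0.86550188 -0.22192388] yaw 0.5980156253410223 j6 effort -0.4752040095627308 0.9256242915950055
```

Moment is small (-0.2 N m), so either the cap is turning or the grip is slipping. I'll check in the picture.

Run:
```python
from h import *
a=grab('scene')
cv2.imwrite('pics/c5.png',cv2.resize(a['frame'][190:270,225:325],None,fx=7,fy=7,interpolation=cv2.INTER_CUBIC)[:,:,::-1])
```

```text
(no output)
```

View pics/c5.png

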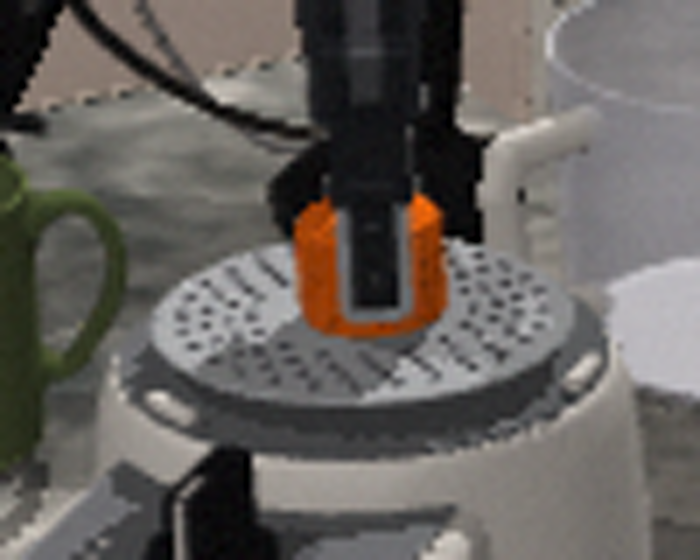

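>>> drive_tool --targets '[0, 0, -0.001, -0.1, 0, 0, -0.001, -0.2, 0, 0, -0.001, -0.3, 0, 0, -0.001, -0.4, 0, 0, -0.001, -0.4]'

```text
t: 7.8
tool_pos: [591.8, 46.8, 291.1]
eef_rot: [[0.981, 0.196, -0.0], [0.196, -0.981, -0.0], [-0.0, 0.0, -1.0]]
ft_force: [0.0, 0.2, -0.3]
width: 42.3
```

```bash
python3 st.py
```

```text
[591.84107354  46.78719911 291.05169727] 42.33049261793868 [ 0.01819516  0.18220998 -0.3280359 ] [ 0.07408658  0.0591101  -0.04115462] yaw 0.1972894766997072 j6 effort 0.7080106995999813 1.3281173377949824
```

>>> drive_tool --targets '[0, 0, 0, -0.1, 0, 0, 0, -0.2, 0, 0, 0, -0.3, 0, 0, 0, -0.4, 0, 0, 0, -0.4]'

```text
t: 8.22
tool_pos: [591.9, 46.9, 291.0]
eef_rot: [[0.98, -0.199, -0.0], [-0.199, -0.98, -0.0], [-0.0, 0.0, -1.0]]
ft_force: [0.3, 0.3, -0.7]
width: 42.3
```

```bash
python3 st.py
```

```text
[591.86296569  46.89602043 291.00851696] 42.276744411395434 [ 0.32154028  0.25203464 -0.67156305] [-0.0103942  0.0200906 -0.0263638] yaw -0.2001515850748954 j6 effort 0.7052952982485294 1.725742609458084
```

Clockwise turns with no force, while anticlockwise built up about 9 N and -0.22 N m. So clockwise is the way that gives. I'll continue to about -1.3 rad.

>>> drive_tool --targets '[0, 0, 0, -0.1, 0, 0, 0, -0.2, 0, 0, 0, -0.3, 0, 0, 0, -0.4, 0, 0, 0, -0.5]'

```text
t: 8.63
tool_pos: [591.9, 46.9, 291.0]
eef_rot: [[0.764, -0.645, -0.0], [-0.645, -0.764, -0.0], [-0.0, 0.0, -1.0]]
ft_force: [0.2, 0.3, -0.8]
width: 41.9
```

>>> drive_tool --targets '[0, 0, 0, -0.1, 0, 0, 0, -0.2, 0, 0, 0, -0.3, 0, 0, 0, -0.4, 0, 0, 0, -0.4]'

```text
t: 9.05
tool_pos: [591.9, 46.9, 291.0]
eef_rot: [[0.455, -0.891, -0.0], [-0.891, -0.455, -0.0], [-0.0, 0.0, -1.0]]
ft_force: [0.3, -0.0, -1.1]
width: 42.1
```

```bash
python3 st.py
python3 - <<'E'
from h import *
a=grab('scene')
cv2.imwrite('pics/c6.png',cv2.resize(a['frame'][190:290,225:325],None,fx=6,fy=6,interpolation=cv2.INTER_CUBIC)[:,:,::-1])
E
```

```text
[591.87779623  46.89341026 291.00608962] 42.08016067210042 [ 0.25382549 -0.01497665 -1.06862734] [-0.05385224  0.05494893  0.04673125] yaw -1.0985108939337327 j6 effort 0.7032144069671631 2.62409028542796
```

View pics/c6.png

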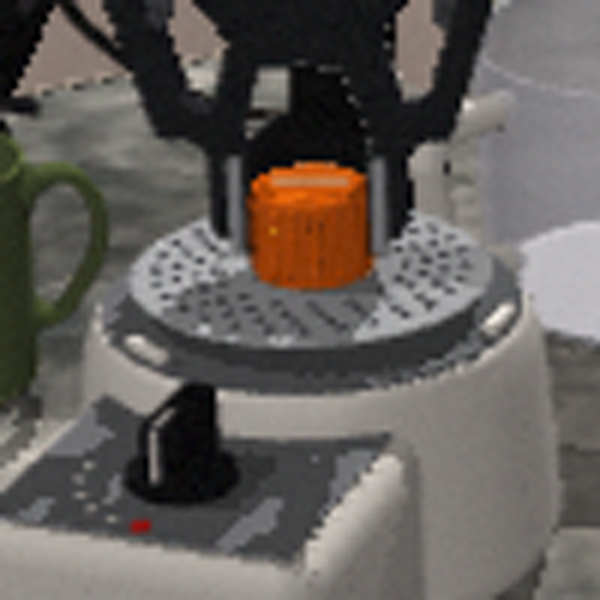

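The white line shows at c6 (272,184)-(345,182), upright cap between the fingers, knob still off. I'll compute its angle, then test the lift.

Run:
```python
from h import *
a=grab('scene')
P=lambda u,v:onz(a,(u/6+225-.5,v/6+190-.5),144)
d=P(345,182)-P(272,184);print(d,np.arctan2(d[1],d[0])-0.197)
```

```text
[ 1.36821187e+01 -2.17936274e+01  5.68434189e-14] -1.2071834484342452
```

>>> drive_tool --targets '[0, 0, 0.002, 0, 0, 0, 0.004, 0, 0, 0, 0.006, 0, 0, 0, 0.006, 0]'

```text
t: 9.48
tool_pos: [592.1, 46.9, 297.6]
eef_rot: [[0.454, -0.891, 0.001], [-0.891, -0.454, -0.0], [0.0, -0.001, -1.0]]
ft_force: [0.3, -0.8, -0.6]
width: 42.2
```

It lifts freely, with no force.

>>> drive_tool --targets '[0, 0, 0.015, 0, 0, 0, 0.03, 0, 0, 0, 0.045, 0, 0, 0, 0.06, 0, 0, 0, 0.075, 0]'

```text
t: 9.9
tool_pos: [591.8, 46.9, 372.8]
eef_rot: [[0.453, -0.891, 0.0], [-0.891, -0.453, -0.0], [0.0, -0.0, -1.0]]
ft_force: [0.0, -0.1, -0.7]
width: 42.1
```

>>> drive_tool --targets '[0, 0, 0, 0, 0, 0, 0, 0, 0, 0, 0, 0, 0, 0, 0, 0, 0, 0, 0, 0]'

```text
t: 10.32
tool_pos: [591.5, 46.9, 370.8]
eef_rot: [[0.453, -0.892, -0.002], [-0.892, -0.453, 0.0], [-0.001, 0.002, -1.0]]
ft_force: [0.8, 0.3, -1.0]
width: 42.0
```

```bash
python3 st.py
python3 - <<'E'
from h import *
a=grab('scene');b=grab('top')
cv2.imwrite('pics/c7.png',cv2.resize(a['frame'][170:350,180:510],None,fx=2.4,fy=2.4,interpolation=cv2.INTER_CUBIC)[:,:,::-1])
h=cv2.inRange(cv2.cvtColor(a['frame'],cv2.COLOR_RGB2HSV),(3,150,90),(20,255,255));h[:,300:]=0;h[250:]=0
x=cv2.boundingRect(h);print(x)
R=np.array([591.5,46]);print([ (z,proj(a,[*R,z])[0]) for z in (193,226)])
E
```

```text
[591.49917379  46.87786504 370.76937936] 41.97415346354699 [ 0.81820748  0.26553467 -1.04220943] [-0.01871344  0.02940037  0.03992148] yaw -1.1009009627028439 j6 effort -0.0011377390183042735 2.6264249536005115
(265, 182, 21, 21)
[(193, array([274.96572028, 198.83058236])), (226, array([274.30074484, 183.648002  ]))]
```

View pics/c7.png

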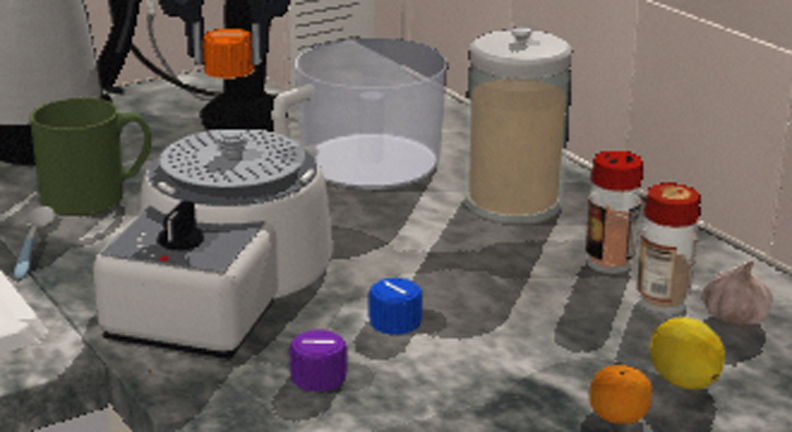

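The cap is held upright at (228,53) above the bare spindle at (232,145). The knob is still at the red dot, and everything else is in place.

```bash
python3 -c "
from bench import manip
print(manip.finish_job())"
```

```text
the job is handed in; nothing more can be done
None
```

The knob is off, the cap is unscrewed and lifted, and the job was handed in at about 10.5 s of the 54 s; it gave no verdict.

- **Knob:** I pushed it to off with the closed fingers. The first push caught the end of the bar, so I backed off, shifted and pushed again. The force rose to about 15 N at the stop. A picture after that shows its line at the red dot, within about 0.05 rad; the line alone read 0.04 rad off the tip-to-cap bearing, which is within pixel error.
- **Cap:** I tried it anticlockwise first, where it met resistance (about 9 N and -0.22 N m). Clockwise turned with almost no force, so the thread is reversed. The white line measured 1.21 rad from the processor's axis before I lifted, and the cap came straight up without force.
- **Last checks:**
  - The cap is upright in the gripper (opening 42 mm).
  - It is on the spindle axis to a few mm.
  - Its rim is about 60 mm above the spindle's top.
  - The wrist force is about 1 N.
  - The knob is still at off, and nothing else in the picture appears to have moved.
- **Disagreement:** when the gripper closed on the cap, the tool rode up about 4 mm with 6 N, probably the fingertips touching the disc. I raised the tool 3 mm, later lowering it 1 mm, and the force was gone before the cap was turned clockwise.

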